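# Clear the chuck key and latch the lathe guard

### The arm

A 7-joint arm with a two-finger parallel gripper is mounted at the origin on the work surface. World frame = base frame: x ahead of the robot, y to its left, z up, the work surface at z = 0. Lengths are in m, angles in rad, forces in N, time in s.
With the tool pointing down it reaches from about 0.4 to 0.85 m from the base axis. Payload 10.4 kg.
Tool frame: the origin (TCP) lies midway between the tips of the shut fingers; the grasp point (between the pads) lies 19 mm behind it (manip.pinch_z is the distance from the TCP to the grasp point, in m); y points along the fingers, x is the direction in which the jaws open and shut, and the axes are right-handed (so a half turn about y gives the same grasp; the last joint's range is limited). The gripper opens to 85 mm and grips with 20 to 120 N. Pads are 22 mm wide; open, the fingers measure 114 mm over their backs; the gripper's body (76 mm by 85 mm) begins 54 mm behind the grasp point. The pads swing forward as they close: fully open they stand 13 mm farther back than shut.
Start: joints at [-1.231, 0.332, -0.065, 1.46, 0.022, 1.35, -0.088], TCP at [0.222, 0.584, 0.231] pointing down, gripper open.
Joint ranges: [-2.6, 2.6], [-0.5, 2.12], [-1.47, 1.34], [0.16, 2.42], [-1.27, 4.41], [0.06, 2.06], [-2.6, 2.6]. Speed limits (rad/s): [2.22, 2.22, 2.79, 2.79, 3.14, 3.14, 3.14].

### API

Orientations are given as a unit quaternion [x, y, z, w].
In Python, from workcell import manip gives the robot as it stands.
- The arm moves only by the shell command python3 -m pendant 'ROWS' [OPENING] [FORCE]. ROWS is a JSON object of lists of equal length, an entry for each row: "offset": the shift along the tool's x, y, z scaled (see below), a list of three; "turn": the turn, a rotation vector about the tool's x, y, z scaled (see below), a list of three. A call has 1 to 12 rows; each row is the pose to reach, as a shift and turn from the pose measured when the call began, along the tool's axes at that moment; what a row does not reach only later rows make up. The controller multiplies each number of a shift by 200 mm and each number of a turn by 45 degrees. A row lasts 1/8 s, in which the tool goes at most 62.5 mm and 10.7 degrees, less where a joint would pass 70% of its speed; a pose out of reach is approached as far as the arm can. A call with a number of a shift or a turn outside -1 to 1 is refused whole. A call with a gripper value outside its range is refused whole. OPENING is the opening in per cent of the stroke, from 0 (shut) to 100 (fully open), set as the call begins (- or left out, the last holds). The fingers move at their own pace and stop on an object; FORCE is the grip in N (left out, the last holds). Time passes only in rows, so rows that repeat a pose let the fingers close. It gives the time, the measured TCP pose, the force and the opening at its end, in the units of the state.
- manip.get_obs(): the state, without advancing time (a new reading comes with each control period).
- manip.camera(name): name is "scene" or "top" or "wrist"; returns (picture, depth): 480x640x3 uint8, red, green, blue; 480x640 float32, m along the optical axis (not along the pixel's ray), 0 where there is no reading.
- manip.camera_model(name): a dict with "intrinsics" (3x3 intrinsics, pixels), "k1" (the pictures are not rectified: a ray, as slopes to the right and down, at radius r is drawn at 1 + k1 r^2 times it, then the intrinsics apply), "R" (3x3) and "t" (3): a world point X has camera coordinates R X + t; the wrist camera has in their place "tool_from_camera" (4x4, takes a point from camera to tool coordinates, whose origin is the TCP and whose axes are the tool frame's). Camera axes: x right, y down, z forward; pixel columns grow to the right and rows downward; lengths in m; the calibration is good to about 2 mm. A picture is of the moment at which its call begins: read the wrist's pose just before it. camera_model takes no time and is no camera call.
- manip.hand_in(): hands the job in, once; it reports no verdict.
The state is a dict: "clock": time; "joint_pos": joint angles; "joint_velocities": joint speeds; "tau": joint torques, N m; "position": TCP position; "ee_rot": TCP orientation; "ft_force": force on the tool from outside, world axes, zero at the start; "torque": the same for the moment, N m; "grip_width": opening from 0.0 (shut) to 1.0 (fully open).
Only numpy, scipy, OpenCV 4.12 (cv2) and the standard library are available. Lean on these libraries where they do the work, as an engineer would, in place of code of your own. Each camera call takes 0.05 s, during which the arm holds its last target. There are 200 camera calls.

### The job

The little bench lathe is about to be started, but its chuck key is still standing in the chuck. Pull the key out and stand it fully home in the empty hole of the wooden tool block, then slide the clear chuck guard along its rails up to the headstock until the spring catch clicks in and holds it shut. Ease the guard onto its rubber stop without ramming it or running it into the key, and leave the other things on the bench where they are.

Things in the scene. Friction and masses are not known exactly. Their poses are not given: they have to be found in the camera images.
- key_grip (a point): T-shaped steel chuck key, 86 mm tall, upright in the chuck. From below: 8 mm square end 14 mm long (all in the socket), 13 mm round shank 30 mm, 18 mm round hub 42 mm, with an 82 mm cross bar of 8 mm rod 8 mm below the hub's top. Point: on the hub's axis, 18 mm below the top, 24 mm above the hub's shoulder, 68 mm above the lower end. z up the key, y along the bar. Lifts straight out. 0.16 kg
- hole (a point): centre of the mouth of the empty round hole in the top of the fixed wooden tool block (60 x 160 x 60 mm; top 60 mm above the bench), 16 mm wide, 52 mm deep, 35 mm from the block's -y end; y along the block, z up. The key goes in square end first until the hub's shoulder rests on the block. Tool stubs up to 30 mm tall stand in the block 70 mm and more to +y.
- handle (a point): middle of the guard's handle: round black bar, 12 mm thick, 110 mm long along x, 43 mm above the guard's top, a post at each end. The guard is a clear hood (190 x 153 x 105 mm, top 205 mm above the bench) on two rails along y; it shuts towards this point's +y, to the headstock. Sliding it freely takes 2 to 3 N.
- hood (a joint): travel of the guard (m): 0.14 to 0.195 at the start, falling as it shuts. It latches somewhere between +0.018 and -0.018: the bracket with catch, switch and stop is bolted through slots on the headstock, at a place that is not given.
- catch (a joint): lift of the spring catch (m): an upright 8 mm steel bolt with a black knob, in the bracket on the headstock. 0 when down. Over about the last 20 mm a ramp on the guard's steel tongue lifts it 7 mm, then it drops behind the striker with a click and holds the guard. Riding up takes 6 to 10 N of push in all; the push then falls off before the stop is met.
- switch (a joint): how far the interlock switch's sprung plunger is pushed in by the guard's tongue (m). 0 when free; about 0.007 when the catch drops in.
- buffer (a joint): how far the rubber stop is squeezed by the guard's tongue (m), 8 N per mm. It is met about 1.5 mm after the catch has dropped. More than 18 N on it is ramming.
- spanner: loose flat steel spanner, about 170 mm long, lying on the bench in front of the lathe; bystander
- tray: loose steel parts tray 130 x 190 x 35 mm with turned aluminium parts, on the bench in front of the lathe; bystander
- oilcan: loose grey can, 68 mm across and 150 mm tall, at the left of the tool block; bystander
- drill: loose cordless drill standing on its battery, about 200 mm tall, at the right; bystander
- socket (a point): mouth of the square key socket, on top of the lathe's steel chuck (75 mm across), 173 mm above the bench; fixed. z up, +y towards the headstock, along the spindle. The seated key's shank rests its shoulder here, so the key's point starts 54 mm above.
Not all that is in view belongs to the job. What is shaped like the part that bears key_grip but yellow is not meant.

How it is judged:
On the way:
1. the key stands home in the tool block, with the guard still open (horizontal distance between key_grip and hole below 0.006 m and z of key_grip in the frame of hole below 0.03 m and value of joint hood above 0.04 m), for 0.2 s.
At the end, for the whole second after the job is handed in: the key stands in the block's hole (axis within 6 mm of the hole's, within 5 mm of fully down, upright within 0.15 rad); the guard is shut and at rest, the catch down behind its striker (lifted under 2 mm) and the switch plunger pushed in over 5 mm (horizontal distance between key_grip and hole below 0.006 m and z of key_grip in the frame of hole below 0.029 m and angle between key_grip's own z axis and vertical below 0.15 rad and value of joint catch below 0.002 m and value of joint switch above 0.005 m and velocity of joint hood between -0.01 and 0.01 m/s); the robot touches nothing.
It fails at once if the guard is rammed on its stop (over 18 N on the rubber stop) (contact force between hood and buffer above 18 N).
It fails at once if the guard is run into the key (over 3 N) (contact force between hood and key above 3 N).
It fails at once if a bystander is moved by more than 30 mm (distance of any of spanner, tray, oilcan, drill from where it was at the start of the episode above 0.03 m).
It also fails if it takes over 64 s, if anything falls off the work surface, if the arm or the gripper's body presses on something with over 40 N, if the wrist force passes 120 N, or if a joint passes its speed limit or range.

## Working session

There is one attempt and no reset: what is moved stays moved. The work goes in short steps, Python scripts to look and compute and a shell command to move; the robot and the scene stay as the last step left them, time stands still between calls to the robot, and variables do not carry over. Pictures are saved under pics/ and viewed, about 8 in all and at most 12, crops included, and the job is handed in when it is done.

```bash
mkdir -p pics; cat > h.py <<'E'
from workcell import manip
import numpy as np, cv2
from scipy.spatial.transform import Rotation as R
def model(n,o=None):
    m=manip.camera_model(n); K=np.array(m["intrinsics"])
    if "R" in m: Rm=np.array(m["R"]);t=np.array(m["t"]); return K,m["k1"],Rm.T,-Rm.T@t
    T=np.array(m["tool_from_camera"]); W=R.from_quat(o["ee_rot"]).as_matrix()
    return K,m["k1"],W@T[:3,:3],W@T[:3,3]+np.array(o["position"])
def shot(n,f):
    o=manip.get_obs(); p,d=manip.camera(n); cv2.imwrite(f"pics/{f}.png",p[...,::-1]); np.savez(f"pics/{f}.npz",d=d,p=p,pos=o["position"],q=o["ee_rot"])
    return p,d,o
def load(f):
    z=np.load(f"pics/{f}.npz"); return z["p"],z["d"],{"position":z["pos"],"ee_rot":z["q"]}
def ray(M,u,v):
    K,k1,C,c=M
    x,y=(u-K[0,2])/K[0,0],(v-K[1,2])/K[1,1]; xu,yu=x,y
    for _ in range(10):
        s=1+k1*(xu*xu+yu*yu); xu,yu=x/s,y/s
    return c,np.array([xu,yu,1.])@C.T
def onz(M,u,v,z):
    c,d=ray(M,u,v); return c+d*(z-c[2])/d[2]
def dep(M,D,u,v):
    c,d=ray(M,u,v); return c+d*D[int(v),int(u)]
E
python3 - <<'E'
from h import *
print(manip.get_obs(), manip.pinch_z)
for n in("scene","top"):
    shot(n,n+"0"); M=model(n); print(n,M[3],M[0][0,0],M[2][:,2])
E
```

```text
{'clock': 0.0, 'joint_pos': array([-1.23057604,  0.33285819, -0.06470268,  1.46092641,  0.02160587,
        1.34991727, -0.0884595 ]), 'joint_velocities': array([-4.86781025e-05,  1.29341505e-03,  1.12172024e-03,  8.36906617e-04,
        1.18116171e-03,  1.03142637e-03,  1.13576001e-03]), 'tau': array([ 4.09346258e-04, -6.25444293e+01,  4.93446412e-02, -3.91611242e+01,
        1.62031059e-02,  9.70741734e-03, -4.95814299e-05]), 'position': array([0.22169279, 0.58395984, 0.23053161]), 'ee_rot': array([ 0.58229445,  0.40120903, -0.4020021 , -0.58168617]), 'ft_force': array([ 0.61114015, -0.07515749, -0.32231265]), 'torque': array([-0.02557789, -0.01014175, -0.03102751]), 'grip_width': 0.9999447347360565} 0.0187
scene [ 0.93328014 -0.76288783  0.80980737] 457.9929704983852 [-0.40561179  0.68828312 -0.60145275]
top [ 0.29861976 -0.03159245  1.37464508] 457.41193055591094 [ 0.17189695  0.0018248  -0.98511325]
```

View pics/scene0.png

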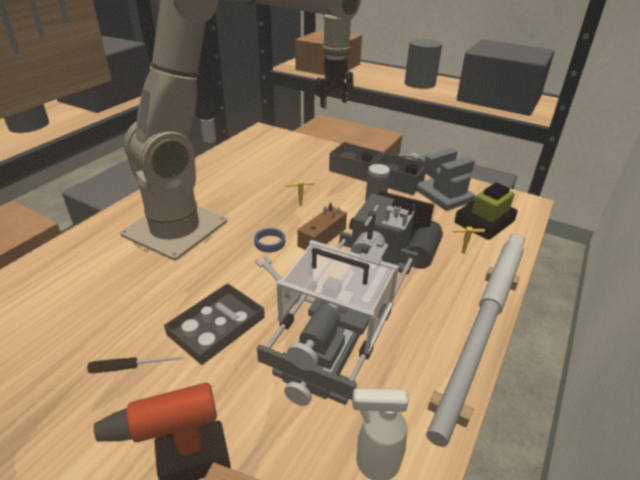

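View pics/top0.png

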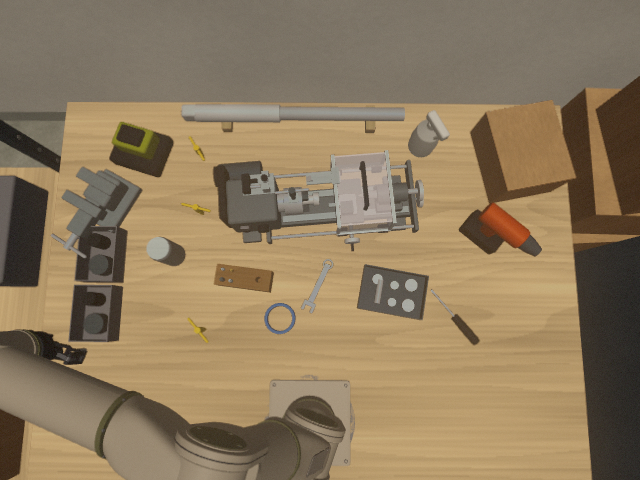

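```bash
python3 - <<'E'
from h import *
p,d,o=load("top0"); a=cv2.resize(p[140:300,205:415],(790,602),interpolation=cv2.INTER_CUBIC)[:600]
cv2.imwrite("pics/c1.png",a[...,::-1])
M=model("top")
for u,v in[(215,265),(273,269),(271,292),(214,288),(258,281)]: print(u,v,onz(M,u,v,.06),dep(M,d,u,v))
for u,v in[(292,197),(292,188),(292,207),(363,165),(366,207),(365,186)]: print(u,v,dep(M,d,u,v),onz(M,u,v,.219),onz(M,u,v,.248))
E
```

```text
215 265 [0.43865843 0.27505038 0.06      ] [ 4.45055029e-01  2.89057015e-01 -4.95264855e-05]
273 269 [0.4287354  0.10707749 0.06      ] [ 0.43473739  0.11347407 -0.00064206]
271 292 [0.36279722 0.1110257  0.06      ] [ 0.3657681   0.11762774 -0.00085715]
214 288 [0.37250922 0.27472956 0.06      ] [ 0.37597629  0.28910293 -0.00168634]
258 281 [0.39380025 0.14921307 0.06      ] [0.39747057 0.15618524 0.00930502]
292 197 [0.60439253 0.0467406  0.20726071] [0.60131766 0.04595288 0.219     ] [0.5937217  0.04400694 0.248     ]
292 188 [0.61792364 0.04462658 0.24595513] [0.62554919 0.04644683 0.219     ] [0.61734515 0.0444885  0.248     ]
292 207 [0.58817897 0.0491992  0.16212601] [0.57459701 0.04540961 0.219     ] [0.56767158 0.04347731 0.248     ]
363 165 [ 0.67867948 -0.13637279  0.25256363] [ 0.6900478  -0.13950697  0.219     ] [ 0.68022523 -0.13679894  0.248     ]
366 207 [ 0.57050141 -0.1440589   0.243536  ] [ 0.57639907 -0.14649852  0.219     ] [ 0.56942841 -0.14361505  0.248     ]
365 186 [ 0.29861976 -0.03159245  1.37464508] [ 0.6327545  -0.14433483  0.219     ] [ 0.62436966 -0.14150565  0.248     ]
```

View pics/c1.png

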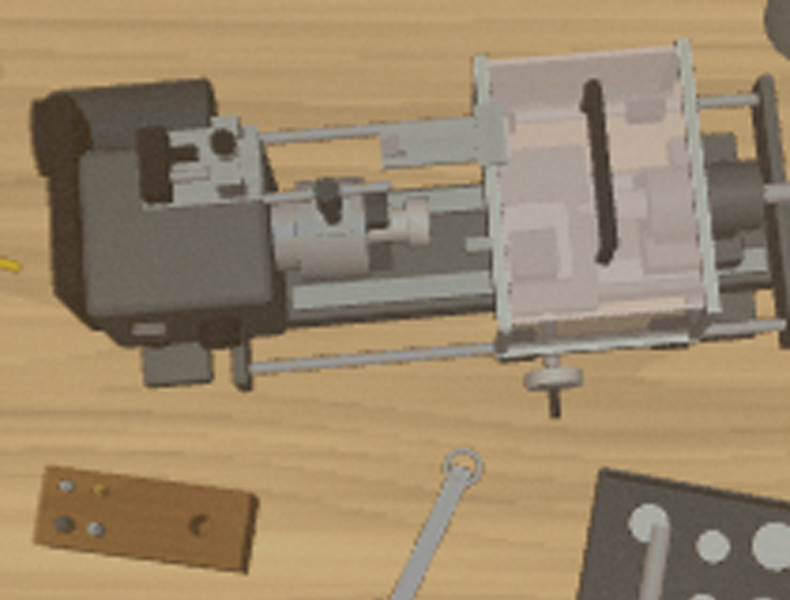

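```bash
python3 - <<'E'
from h import *
p,d,o=load("top0"); M=model("top"); s=3.762
c=lambda x,y:(205+x/s,140+y/s)
P=lambda n,x,y,z:print(n,onz(M,*c(x,y),z).round(4),"dep",dep(M,d,*c(x,y)).round(4))
P("bar+y",265,200,.237);P("bar-y",388,187,.237);P("hub",328,190,.243);P("hole",200,523,.06)
P("h+",593,88,.248);P("h-",605,258,.248)
P("rail",250,368,.1);P("rail",496,350,.1)
P("block a",257,495,.06);P("block b",246,573,.06);P("blk c",47,467,.06);P("blk d",35,543,.06)
P("knob",222,140,.2);P("headst",180,260,.2);P("hoodfront",482,60,.205);P("hf2",500,330,.205)
o=manip.get_obs();print(R.from_quat(o["ee_rot"]).as_matrix().round(3))
# hole by dark blob etc in scene camera: crop
q,_,_=load("scene0");cv2.imwrite("pics/c2.png",cv2.resize(q[150:310,240:450],(790,602),interpolation=cv2.INTER_CUBIC)[:600,:,::-1])
E
```

```text
bar+y [0.6064 0.0875 0.237 ] dep [0.6046 0.0868 0.2434]
bar-y [0.6163 0.0037 0.237 ] dep [0.6152 0.0035 0.2409]
hub [0.6121 0.0442 0.243 ] dep [0.6113 0.044  0.2459]
hole [0.3995 0.1489 0.06  ] dep [0.4033 0.1558 0.0096]
h+ [ 0.6845 -0.1359  0.248 ] dep [ 0.6827 -0.1354  0.2535]
h- [ 0.5653 -0.1431  0.248 ] dep [ 0.57   -0.1451  0.2283]
rail [0.5131 0.1096 0.1   ] dep [0.5153 0.1111 0.0866]
rail [ 0.5285 -0.0752  0.1   ] dep [ 0.527  -0.0749  0.1085]
block a [0.4213 0.106  0.06  ] dep [0.4267 0.112  0.0022]
block b [0.3619 0.1127 0.06  ] dep [0.3644 0.1185 0.0074]
blk c [0.4412 0.268  0.06  ] dep [0.4412 0.268  0.06  ]
blk d [0.383  0.2744 0.06  ] dep [0.3836 0.2768 0.0495]
knob [0.66  0.123 0.2  ] dep [0.6466 0.1173 0.2436]
headst [0.5725 0.1497 0.2   ] dep [0.5757 0.1519 0.1861]
hoodfront [ 0.7193 -0.0609  0.205 ] dep [ 0.719  -0.0609  0.206 ]
hf2 [ 0.5237 -0.0743  0.205 ] dep [ 0.5228 -0.0741  0.2096]
[[ 0.355 -0.    -0.935]
 [ 0.935 -0.001  0.355]
 [-0.001 -1.    -0.   ]]
```

View pics/c2.png

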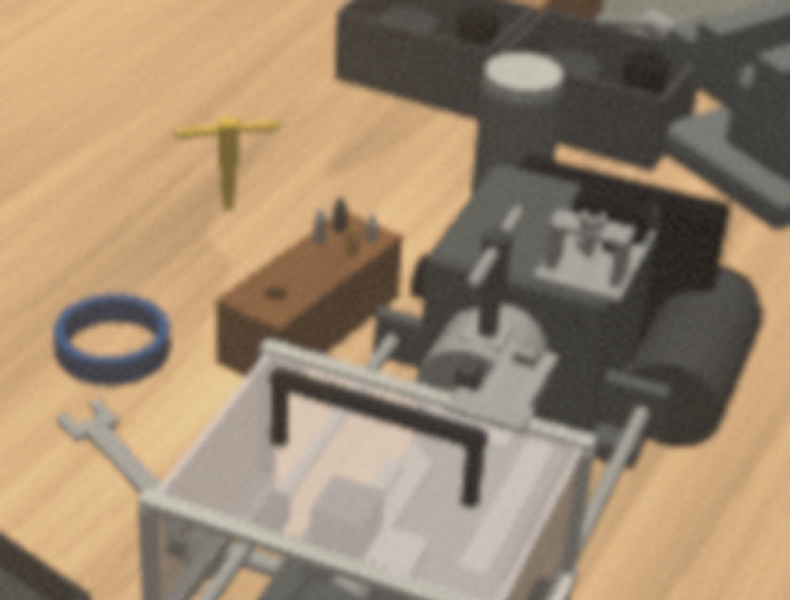

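```bash
cat >> h.py <<'E'
def goal(pos,yaw,o=None):
    """offset and turn units to put TCP at pos, fingers down, jaw axis (tool x) at world yaw (deg)"""
    o=o or manip.get_obs(); W=R.from_quat(o["ee_rot"]); a=np.radians(yaw)
    T=R.from_matrix(np.array([[np.cos(a),np.sin(a),0],[0,0,-1],[-np.sin(a),np.cos(a),0]]).T)
    if np.linalg.det(T.as_matrix())<0: print("bad")
    off=W.inv().apply(np.array(pos)-o["position"])/.2; t=(W.inv()*T).as_rotvec(degrees=True)/45
    print("t",o["clock"].round(2),"pos",np.round(o["position"],4),"F",o["ft_force"].round(1),"w",round(o["grip_width"],3),"| off",off.round(4),"turn",t.round(3))
E
python3 -m pendant '{"offset":[[-0.2,-0.4,-0.3],[-0.4,-0.5,-0.6],[-0.61,-0.5,-0.93],[-0.61,-0.5,-0.93],[-0.61,-0.5,-0.93]],"turn":[[0,0.16,0],[0,0.32,0],[0,0.47,0],[0,0.47,0],[0,0.47,0]]}' 100
python3 -c "
from h import *
goal([.612,.0445,.33],6.7)"
```

```text
clock: 0.72
position: [0.3562, 0.4001, 0.3321]
ee_rot: [0.647, 0.286, -0.285, -0.647]
ft_force: [-0.0, 0.7, 0.6]
grip_width: 1.002Traceback (most recent call last):
  File "<string>", line 3, in <module>
    goal([.612,.0445,.33],6.7)
    ~~~~^^^^^^^^^^^^^^^^^^^^^^
  File "h.py", line 30, in goal
    print("t",o["clock"].round(2),"pos",np.round(o["position"],4),"F",o["ft_force"].round(1),"w",round(o["grip_width"],3),"| off",off.round(4),"turn",t.round(3))
              ^^^^^^^^^^^^^^^^
AttributeError: 'float' object has no attribute 'round'
```

```bash
sed -i 's/o\["clock"\].round(2)/round(o["clock"],2)/' h.py
python3 -c "
from h import *
goal([.49,.21,.33],25);goal([.612,.0445,.33],6.7)"
```

```text
t 0.72 pos [0.3562 0.4001 0.3321] F [-0.   0.7  0.6] w 1.002 | off [-0.2507  0.0122 -1.1351] turn [0.002 0.502 0.002]
t 0.72 pos [0.3562 0.4001 0.3321] F [-0.   0.7  0.6] w 1.002 | off [-0.4505  0.0136 -2.1435] turn [0.002 0.909 0.002]
```

```bash

python3 -m pendant '{"offset":[[-0.07,0,-0.33],[-0.14,0,-0.66],[-0.21,0,-0.99],[-0.21,0,-0.99]],"turn":[[0,0.15,0],[0,0.3,0],[0,0.43,0],[0,0.43,0]]}'
python3 -c "
from h import *
goal([.612,.0445,.33],6.7)"
```

```text
clock: 1.23
position: [0.4758, 0.2321, 0.3322]
ee_rot: [0.687, 0.171, -0.17, -0.686]
ft_force: [-0.2, 0.3, -0.6]
grip_width: 1.0
t 1.23 pos [0.4758 0.2321 0.3322] F [-0.2  0.3 -0.6] w 1.0 | off [ 0.1632  0.0134 -1.1477] turn [0.002 0.471 0.002]
```

```bash

python3 -m pendant '{"offset":[[0.05,0.01,-0.33],[0.1,0.01,-0.66],[0.14,0.01,-1],[0.14,0.01,-1],[0.14,0.01,-1]],"turn":[[0,0.15,0],[0,0.32,0],[0,0.47,0],[0,0.47,0],[0,0.47,0]]}'
python3 -c "
from h import *
p,d,o=shot('wrist','w1');M=model('wrist',o);print(M[3],M[2][:,2])
goal([.612,.0445,.33],6.7)"
```

```text
clock: 1.85
position: [0.5942, 0.0683, 0.3299]
ee_rot: [0.707, 0.042, -0.041, -0.705]
ft_force: [0.4, 0.1, 0.8]
grip_width: 0.998
[0.58496948 0.13954756 0.47280621] [ 0.03396729 -0.27910178 -0.95966057]
t 1.9 pos [0.5938 0.0699 0.33  ] F [-0.6  1.  -0.6] w 0.998 | off [ 0.0754  0.0004 -0.1371] turn [0.001 0.003 0.001]
```

View pics/w1.png

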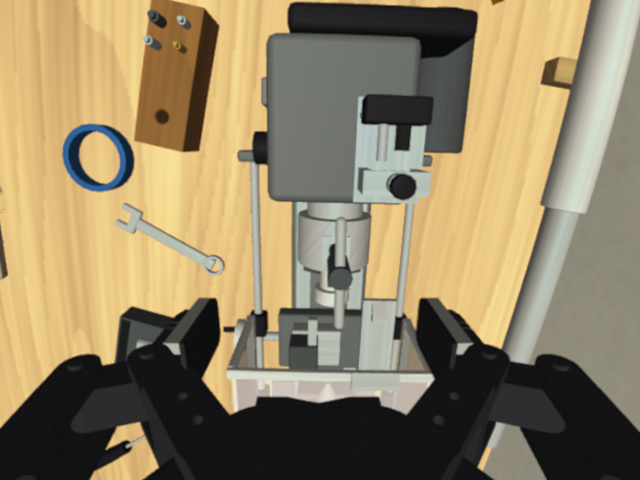

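```bash
python3 - <<'E'
from h import *
p,d,o=load("w1");M=model("wrist",o)
g=cv2.cvtColor(p,cv2.COLOR_RGB2GRAY)
for n,u,v,z in[("bar+",341,218,.237),("bar-",339,327,.237),("hub",340,276,.245),("hub1",340,267,.245),("hole",162,117,.06),("blk",136,140,.06),("blk",183,150,.06)]:
    print(n,onz(M,u,v,z).round(4),dep(M,d,u,v).round(4))
w=p[100:135,145:180];m=(g[100:135,145:180]<75).astype(np.uint8)
n,l,s,c=cv2.connectedComponentsWithStats(m);print(s[1:],c[1:]+[145,100])
m=(g[225:330,320:365]<70).astype(np.uint8);n,l,s,c=cv2.connectedComponentsWithStats(m);print(s[1:],c[1:]+[320,225])
E
```

```text
bar+ [0.6077 0.091  0.237 ] [0.6075 0.0913 0.2385]
bar- [0.6182 0.0037 0.237 ] [0.6176 0.006  0.241 ]
hub [0.6121 0.05   0.245 ] [0.6123 0.0493 0.2433]
hub1 [0.6111 0.0569 0.245 ] [0.6112 0.0566 0.2442]
hole [0.3998 0.1508 0.06  ] [0.3915 0.1513 0.0415]
blk [0.368  0.1213 0.06  ] [0.3686 0.1213 0.061 ]
blk [0.4257 0.1154 0.06  ] [0.4251 0.1153 0.0584]
[[ 10   9  14  15 148]] [[161.75       116.29054054]]
[[  8  20  23  34 225]
 [  0  84  14   6  82]
 [ 25  84  17   7  99]] [[334.53777778 262.01777778]
 [326.34146341 311.5       ]
 [352.5959596  312.42424242]]
```

```bash
python3 -c "
from h import *
goal([.612,.047,.33],6.9);goal([.612,.047,.208],6.9)"
```

```text
t 1.9 pos [0.5938 0.0699 0.33  ] F [-0.6  1.  -0.6] w 0.998 | off [ 0.0769  0.0004 -0.1247] turn [ 0.001 -0.002  0.001]
t 1.9 pos [0.5938 0.0699 0.33  ] F [-0.6  1.  -0.6] w 0.998 | off [ 0.0765  0.6104 -0.124 ] turn [ 0.001 -0.002  0.001]
```

```bash

python3 -m pendant '{"offset":[[0.077,0,-0.125],[0.077,0,-0.125],[0.077,0.2,-0.125],[0.077,0.4,-0.125],[0.077,0.55,-0.125],[0.077,0.61,-0.125],[0.077,0.61,-0.125],[0.077,0.61,-0.125]],"turn":[[0,0,0],[0,0,0],[0,0,0],[0,0,0],[0,0,0],[0,0,0],[0,0,0],[0,0,0]]}'
python3 -c "
from h import *
goal([.612,.047,.208],6.9)"
```

```text
clock: 2.9
position: [0.6127, 0.0473, 0.2096]
ee_rot: [0.706, 0.043, -0.041, -0.706]
ft_force: [0.1, -0.6, -0.2]
grip_width: 1.002
t 2.9 pos [0.6127 0.0473 0.2096] F [ 0.1 -0.6 -0.2] w 1.002 | off [-0.0036  0.008  -0.0011] turn [ 0.001 -0.001  0.003]
```

Close, grip 60 N.

```bash

python3 -m pendant '{"offset":[[0,0.008,0],[0,0.008,0],[0,0.008,0],[0,0.008,0],[0,0.008,0],[0,0.008,0],[0,0.008,0],[0,0.008,0]],"turn":[[0,0,0],[0,0,0],[0,0,0],[0,0,0],[0,0,0],[0,0,0],[0,0,0],[0,0,0]]}' 0 60
python3 -c "
from h import *
goal([.612,.047,.298],6.9)"
```

```text
clock: 3.9
position: [0.6127, 0.0473, 0.2082]
ee_rot: [0.706, 0.043, -0.041, -0.706]
ft_force: [-1.9, -0.4, 4.5]
grip_width: 0.188
t 3.9 pos [0.6127 0.0473 0.2082] F [-1.9 -0.4  4.5] w 0.188 | off [-0.0025 -0.4491 -0.0013] turn [ 0.001 -0.001  0.004]
```

```bash

python3 -m pendant '{"offset":[[0,-0.05,0],[0,-0.1,0],[0,-0.25,0],[0,-0.5,0],[0,-0.5,0],[0,-0.5,0]],"turn":[[0,0,0],[0,0,0],[0,0,0],[0,0,0],[0,0,0],[0,0,0]]}'
python3 -c "
from h import *
p,d,o=shot('wrist','w2')
goal([.40,.15,.208],6.9)"
```

```text
clock: 4.65
position: [0.6123, 0.0474, 0.3079]
ee_rot: [0.706, 0.043, -0.041, -0.706]
ft_force: [-0.4, 0.1, -1.9]
grip_width: 0.189
t 4.7 pos [0.612  0.0474 0.3072] F [ 0.4 -0.7 -2.5] w 0.199 | off [-0.9916  0.4941  0.6363] turn [ 0.001 -0.001  0.002]
```

View pics/w2.png

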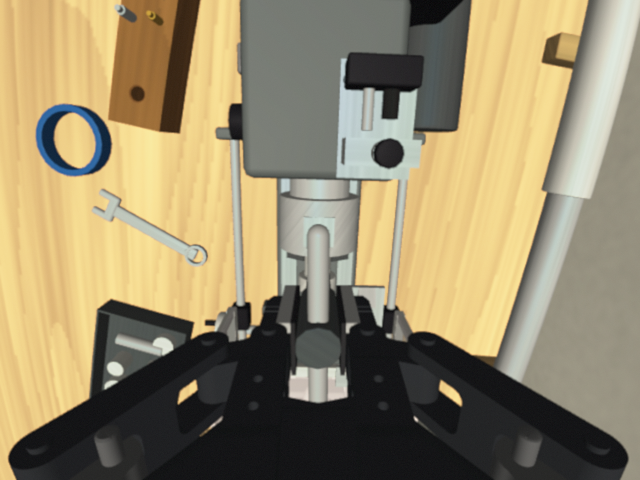

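```bash
python3 - <<'E'
from h import *
p,d,o=load("w2");M=model("wrist",o);z=o["position"][2]
print(o["position"])
for n,u,v,h in[("hub",319,347,z+.037),("bartip",319,225,z+.029),("hubL",297,347,z+.037),("hubR",342,347,z+.037)]: print(n,onz(M,u,v,h).round(4),dep(M,d,u,v).round(4))
print("hole",onz(M,137,93,.06))
E
```

```text
[0.61225894 0.04738873 0.30788443]
hub [0.6117 0.0486 0.3449] [0.6118 0.0483 0.3444]
bartip [0.6065 0.0918 0.3369] [0.6065 0.0919 0.3373]
hubL [0.6038 0.0476 0.3449] [0.6038 0.0476 0.3449]
hubR [0.62   0.0495 0.3449] [0.6198 0.0503 0.3461]
hole [0.39946498 0.15183083 0.06      ]
```

```bash
python3 -c "
from h import *
goal([.40,.09,.30],6.9);goal([.40,.09,.18],6.9)"
```

```text
t 4.7 pos [0.612  0.0474 0.3072] F [ 0.4 -0.7 -2.5] w 0.199 | off [-1.0269  0.0343  0.3381] turn [ 0.001 -0.001  0.002]
t 4.7 pos [0.612  0.0474 0.3072] F [ 0.4 -0.7 -2.5] w 0.199 | off [-1.0276  0.6343  0.3386] turn [ 0.001 -0.001  0.002]
```

```bash

python3 -m pendant '{"offset":[[-0.28,0.03,0.1],[-0.56,0.03,0.2],[-0.84,0.03,0.28],[-1,0.2,0.34],[-1,0.4,0.34],[-1,0.63,0.34],[-1,0.63,0.34],[-1,0.63,0.34]],"turn":[[0,0,0],[0,0,0],[0,0,0],[0,0,0],[0,0,0],[0,0,0],[0,0,0],[0,0,0]]}'
python3 -c "
from h import *
p,d,o=shot('wrist','w3')
goal([.40,.15,.15],6.9)"
```

```text
clock: 5.7
position: [0.4059, 0.0911, 0.1821]
ee_rot: [0.706, 0.043, -0.042, -0.706]
ft_force: [-0.5, 0.5, -1.1]
grip_width: 0.195
t 5.75 pos [0.4064 0.0912 0.1825] F [-0.1 -0.3 -0.9] w 0.193 | off [0.003  0.1624 0.2955] turn [ 0.    -0.001  0.004]
```

View pics/w3.png

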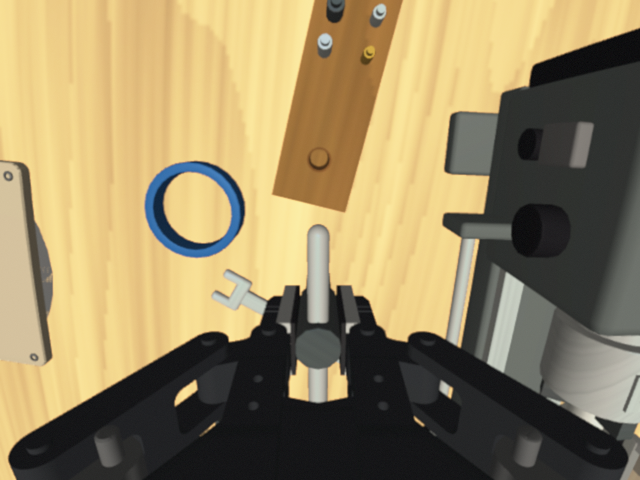

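```bash
python3 - <<'E'
from h import *
p,d,o=load("w3");M=model("wrist",o);z=o["position"][2]
print(o["position"])
print("hub",onz(M,319,347,z+.037))
for u,v in[(319,158),(308,158),(330,158),(319,147),(319,169)]: print(onz(M,u,v,.06).round(4),dep(M,d,u,v).round(4))
print("corners",onz(M,273,194,.06),onz(M,347,211,.06))
h=onz(M,319,158,.06)-onz(M,319,347,z+.037)
print(h); t=o["position"]+h; goal([t[0],t[1],.14],6.9,manip.get_obs())
E
```

```text
[0.40593373 0.09107139 0.18206448]
hub [0.40544926 0.09225031 0.21906448]
[0.3991 0.1526 0.06  ] [0.3996 0.1507 0.008 ]
[0.3907 0.1516 0.06  ] [0.3907 0.1515 0.0595]
[0.4075 0.1536 0.06  ] [0.4075 0.1536 0.0597]
[0.3981 0.1607 0.06  ] [0.3981 0.1607 0.0605]
[0.4001 0.1443 0.06  ] [0.4002 0.1438 0.0528]
corners [0.36640108 0.12078403 0.06      ] [0.42628244 0.1142488  0.06      ]
[-0.00636919  0.0603175  -0.15906448]
t 5.75 pos [0.4064 0.0912 0.1825] F [-0.1 -0.3 -0.9] w 0.193 | off [0.0015 0.2124 0.3027] turn [ 0.    -0.001  0.004]
```

```bash

python3 -m pendant '{"offset":[[0,0,0.2],[0.001,0.1,0.302],[0.001,0.2,0.302],[0.001,0.2,0.302],[0.001,0.2,0.302],[0.001,0.2,0.302]],"turn":[[0,0,0],[0,0,0],[0,0,0],[0,0,0],[0,0,0],[0,0,0]]}'
python3 -c "
from h import *
goal([.3996,.1514,.065],6.9)"
```

```text
clock: 6.5
position: [0.4002, 0.1514, 0.1436]
ee_rot: [-0.706, -0.044, 0.04, 0.706]
ft_force: [0.9, -0.2, -2.7]
grip_width: 0.189
t 6.5 pos [0.4002 0.1514 0.1436] F [ 0.9 -0.2 -2.7] w 0.189 | off [-4.600e-03  3.932e-01  3.000e-04] turn [-0.001 -0.002  0.006]
```

```bash

python3 -m pendant '{"offset":[[-0.003,0.1,0],[-0.003,0.15,0],[-0.003,0.18,0],[-0.003,0.21,0],[-0.003,0.24,0]],"turn":[[0,0,0],[0,0,0],[0,0,0],[0,0,0],[0,0,0]]}'
python3 -c "
from h import *
goal([.3996,.1514,.065],6.9)"
```

```text
clock: 7.12
position: [0.4, 0.1515, 0.0955]
ee_rot: [-0.705, -0.044, 0.04, 0.706]
ft_force: [-1.1, 0.2, -1.7]
grip_width: 0.196
t 7.12 pos [0.4    0.1515 0.0955] F [-1.1  0.2 -1.7] w 0.196 | off [-0.0026  0.1527 -0.0003] turn [-0.001 -0.002  0.007]
```

```bash

python3 -m pendant '{"offset":[[-0.001,0.04,0],[-0.001,0.07,0],[-0.001,0.1,0],[-0.001,0.125,0],[-0.001,0.14,0],[-0.001,0.14,0]],"turn":[[0,0,0],[0,0,0],[0,0,0],[0,0,0],[0,0,0],[0,0,0]]}'
python3 -c "
from h import *
goal([.3996,.1514,.065],6.9)"
```

```text
clock: 7.88
position: [0.3998, 0.1514, 0.0674]
ee_rot: [-0.705, -0.044, 0.04, 0.706]
ft_force: [-0.8, -0.4, -2.2]
grip_width: 0.189
t 7.88 pos [0.3998 0.1514 0.0674] F [-0.8 -0.4 -2.2] w 0.189 | off [-0.0013  0.012  -0.    ] turn [-0.001 -0.002  0.006]
```

```bash

python3 -m pendant '{"offset":[[0,0.006,0],[0,0.01,0],[0,0.014,0],[0,0.016,0]],"turn":[[0,0,0],[0,0,0],[0,0,0],[0,0,0]]}'
python3 -m pendant '{"offset":[[0,0,0],[0,0,0],[0,0,0],[0,0,0],[0,0,0]],"turn":[[0,0,0],[0,0,0],[0,0,0],[0,0,0],[0,0,0]]}' 60
```

```text
clock: 8.38
position: [0.4002, 0.1516, 0.0653]
ee_rot: [-0.705, -0.044, 0.04, 0.706]
ft_force: [-7.3, -2.9, 20.1]
grip_width: 0.191
clock: 9.0
position: [0.4001, 0.1516, 0.0653]
ee_rot: [-0.705, -0.044, 0.04, 0.706]
ft_force: [0.2, -1.2, -0.2]
grip_width: 0.597
```

```bash

python3 -m pendant '{"offset":[[0,-0.2,0],[0,-0.5,0],[0,-0.8,0],[0,-1,0],[0,-1,0],[0,-1,0]],"turn":[[0,0,0],[0,0,0],[0,0,0],[0,0,0],[0,0,0],[0,0,0]]}' 60
python3 -c "
from h import *
p,d,o=shot('wrist','w4');M=model('wrist',o)
shot('scene','s4');shot('top','t4')
print(manip.get_obs()['joint_pos'].round(2))
goal([.51,-0.0,.34],-39);goal([.625,-.1395,.33],-85.2)"
```

```text
clock: 9.75
position: [0.3988, 0.1511, 0.2644]
ee_rot: [-0.705, -0.044, 0.041, 0.706]
ft_force: [0.0, -0.4, -0.1]
grip_width: 0.601
[-0.81 -0.16  0.3   1.91  0.05  1.38 -0.4 ]
t 9.9 pos [0.3986 0.151  0.264 ] F [-0.   0.3 -1. ] w 0.605 | off [ 0.4643 -0.3787 -0.8156] turn [-0.002  1.018  0.004]
t 9.9 pos [0.3986 0.151  0.264 ] F [-0.   0.3 -1. ] w 0.605 | off [ 0.9523 -0.3274 -1.5765] turn [-0.003  2.045  0.003]
```

View pics/w4.png

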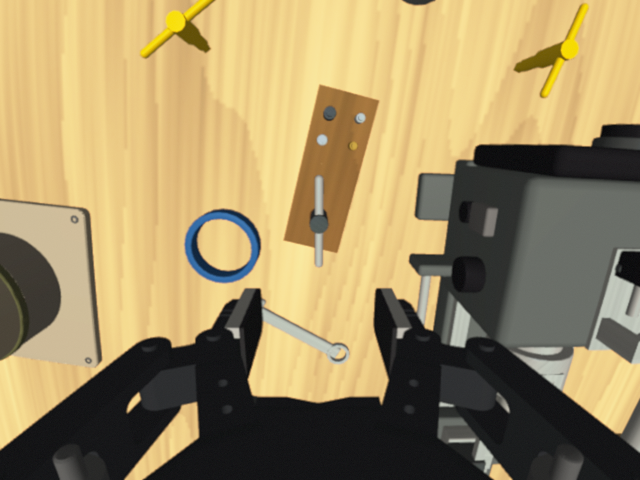

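```bash

python3 -c "
from h import *
p,d,o=load('w4');M=model('wrist',o);print('keytop',dep(M,d,319,223),onz(M,319,223,.102))"
python3 -m pendant '{"offset":[[0.1,-0.25,-0.1],[0.2,-0.4,-0.3],[0.33,-0.4,-0.55],[0.46,-0.38,-0.8],[0.46,-0.38,-0.8],[0.46,-0.38,-0.8]],"turn":[[0,0.2,0],[0,0.4,0],[0,0.6,0],[0,0.8,0],[0,1,0],[0,1,0]]}' 60
python3 -c "
from h import *
goal([.625,-.1395,.33],-85.2)"
```

```text
keytop [0.3998599  0.15289337 0.10178618] [0.39985229 0.15294159 0.102     ]
clock: 10.65
position: [0.5086, 0.0028, 0.3393]
ee_rot: [-0.668, 0.231, -0.232, 0.668]
ft_force: [0.6, -0.5, -0.4]
grip_width: 0.604
t 10.65 pos [0.5086 0.0028 0.3393] F [ 0.6 -0.5 -0.4] w 0.604 | off [ 0.8972  0.0471 -0.2   ] turn [-1.000e-03  1.045e+00  1.000e-03]
```

```bash

python3 -m pendant '{"offset":[[0.25,0.04,-0.05],[0.5,0.04,-0.1],[0.75,0.04,-0.15],[0.9,0.04,-0.2],[0.9,0.04,-0.2],[0.9,0.04,-0.2],[0.9,0.04,-0.2]],"turn":[[0,0.2,0],[0,0.4,0],[0,0.6,0],[0,0.8,0],[0,1,0],[0,1,0],[0,1,0]]}' 60
python3 -c "
from h import *
p,d,o=shot('wrist','w5');M=model('wrist',o);print(M[3])
print(manip.get_obs()['joint_pos'].round(2))
goal([.625,-.1395,.33],-85.2)"
```

```text
clock: 11.52
position: [0.6254, -0.1388, 0.3312]
ee_rot: [-0.53, 0.467, -0.468, 0.531]
ft_force: [-0.7, -0.9, 0.9]
grip_width: 0.599
[ 0.69483663 -0.12949671  0.47438922]
[-0.38  0.4   0.75  1.28 -0.27  1.56 -1.11]
t 11.57 pos [ 0.6254 -0.1389  0.3314] F [-0.7 -0.5 -1.2] w 0.599 | off [ 0.0026  0.007  -0.0023] turn [-0.002  0.052 -0.   ]
```

View pics/w5.png

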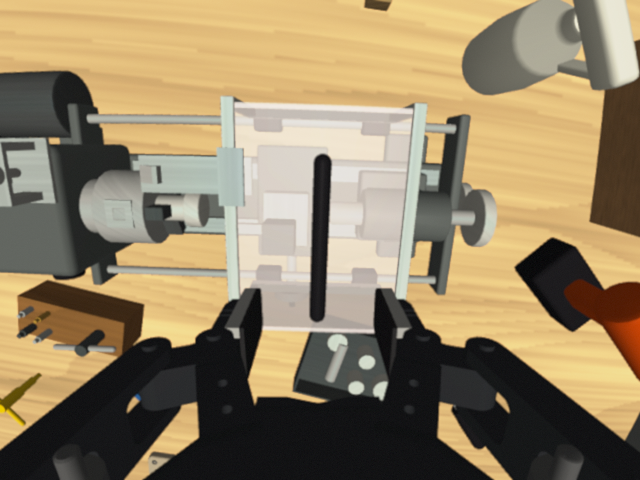

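```bash
python3 - <<'E'
from h import *
p,d,o=load("w5");M=model("wrist",o)
for u,v in[(322,160),(318,315),(320,238)]: print(onz(M,u,v,.254).round(4),dep(M,d,u,v).round(4))
a,b=onz(M,227,98,.205),onz(M,234,325,.205);c,e=onz(M,95,119,.1),onz(M,228,121,.1);f,g=onz(M,107,269,.1),onz(M,228,273,.1)
print(a,b,c,e,f,g,[np.degrees(np.arctan2(*(x-y)[[1,0]])) for x,y in((a,b),(c,e),(f,g))])
a=onz(M,322,160,.254);b=onz(M,318,315,.254);m=(a+b)/2;print(m,np.degrees(np.arctan2(*(a-b)[[1,0]])))
goal([m[0],m[1],.30],-85.2);goal([m[0],m[1],.23],-85.2)
E
```

```text
[ 0.6863 -0.1332  0.254 ] [ 0.6863 -0.1332  0.2543]
[ 0.577  -0.1445  0.254 ] [ 0.577  -0.1445  0.254 ]
[ 0.6349 -0.1385  0.254 ] [ 0.6349 -0.1385  0.254 ]
[ 0.72108974 -0.05723583  0.205     ] [ 0.53091923 -0.07382004  0.205     ] [0.69517152 0.11416047 0.1       ] [ 0.70839732 -0.03163345  0.1       ] [0.52170755 0.10729621 0.1       ] [ 0.53617837 -0.04130818  0.1       ] [np.float64(4.983986479356123), np.float64(95.18343968773738), np.float64(95.56182220108971)]
[ 0.6316447  -0.13884745  0.254     ] 5.908010804537428
t 11.57 pos [ 0.6254 -0.1389  0.3314] F [-0.7 -0.5 -1.2] w 0.599 | off [0.0035 0.157  0.0309] turn [-0.002  0.052 -0.   ]
t 11.57 pos [ 0.6254 -0.1389  0.3314] F [-0.7 -0.5 -1.2] w 0.599 | off [0.0036 0.507  0.0305] turn [-0.002  0.052 -0.   ]
```

```bash

python3 -m pendant '{"offset":[[0.003,0.15,0.03],[0.003,0.3,0.03],[0.003,0.42,0.03],[0.003,0.5,0.03],[0.003,0.5,0.03],[0.003,0.5,0.03]],"turn":[[0,0.04,0],[0,0.04,0],[0,0.04,0],[0,0.04,0],[0,0.04,0],[0,0.04,0]]}'
python3 -m pendant '{"offset":[[0,0,0],[0,0,0],[0,0,0],[0,0,0],[0,0,0],[0,0,0]],"turn":[[0,0,0],[0,0,0],[0,0,0],[0,0,0],[0,0,0],[0,0,0]]}' 0 40
python3 -c "
from h import *
o=manip.get_obs();print(R.from_quat(o['ee_rot']).as_matrix().round(4))"
```

```text
clock: 12.32
position: [0.632, -0.1388, 0.2326]
ee_rot: [-0.522, 0.475, -0.477, 0.524]
ft_force: [0.1, 0.3, 0.8]
grip_width: 0.597
clock: 13.08
position: [0.6322, -0.139, 0.2333]
ee_rot: [-0.522, 0.475, -0.477, 0.524]
ft_force: [-1.2, 0.6, 5.3]
grip_width: 0.119
[[ 9.390e-02  3.700e-03  9.956e-01]
 [-9.956e-01  3.000e-04  9.390e-02]
 [ 1.000e-04 -1.000e+00  3.700e-03]]
```

```bash

python3 -m pendant '{"offset":[[-0.03,0,0],[-0.08,0,0],[-0.14,0,0],[-0.2,0,0],[-0.26,0,0],[-0.32,0,0],[-0.37,0,0],[-0.41,0,0],[-0.44,0,0],[-0.46,0,0],[-0.47,0,0]],"turn":[[0,0,0],[0,0,0],[0,0,0],[0,0,0],[0,0,0],[0,0,0],[0,0,0],[0,0,0],[0,0,0],[0,0,0],[0,0,0]]}'
python3 -c "
from h import *
shot('wrist','w6');shot('top','t6');p,d,o=load('t6');
a=cv2.resize(p[140:250,205:415],(790,414),interpolation=cv2.INTER_CUBIC)
cv2.imwrite('pics/c6.png',a[...,::-1])
goal([.632,-.139,.2333],-84.6)"
```

```text
clock: 14.45
position: [0.6235, -0.0452, 0.2333]
ee_rot: [-0.522, 0.475, -0.477, 0.524]
ft_force: [3.8, -2.4, 0.2]
grip_width: 0.123
t 14.55 pos [ 0.6235 -0.045   0.2333] F [ 3.2 -0.1  1.5] w 0.127 | off [ 4.718e-01 -1.000e-04 -1.900e-03] turn [-0.005  0.    -0.   ]
```

View pics/c6.png

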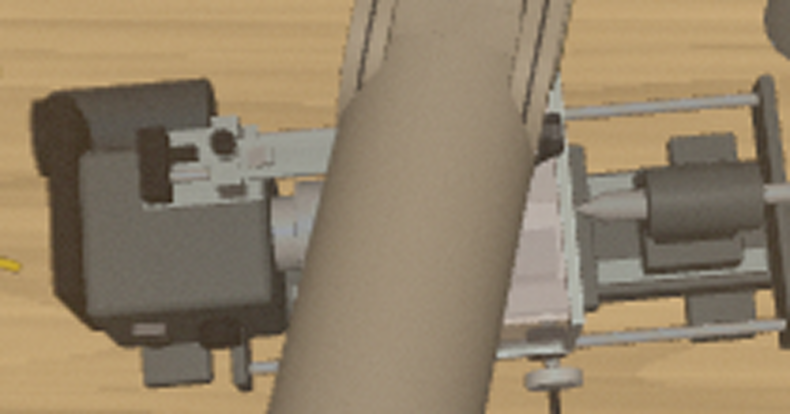

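```bash

python3 -m pendant '{"offset":[[-0.01,0,0],[-0.02,0,0],[-0.03,0,0],[-0.04,0,0]],"turn":[[0,0,0],[0,0,0],[0,0,0],[0,0,0]]}'
python3 -m pendant '{"offset":[[-0.008,0,0],[-0.016,0,0],[-0.024,0,0]],"turn":[[0,0,0],[0,0,0],[0,0,0]]}'
```

```text
clock: 15.05
position: [0.6227, -0.037, 0.2333]
ee_rot: [-0.522, 0.475, -0.477, 0.524]
ft_force: [3.6, -2.1, 1.2]
grip_width: 0.124
clock: 15.42
position: [0.6223, -0.0321, 0.2333]
ee_rot: [-0.522, 0.475, -0.477, 0.524]
ft_force: [3.4, -1.5, 0.6]
grip_width: 0.119
```

```bash

python3 -m pendant '{"offset":[[-0.008,0,0],[-0.016,0,0],[-0.02,0,0]],"turn":[[0,0,0],[0,0,0],[0,0,0]]}'
```

```text
clock: 15.8
position: [0.622, -0.0295, 0.2333]
ee_rot: [-0.522, 0.475, -0.478, 0.523]
ft_force: [5.5, -6.7, 0.1]
grip_width: 0.128
```

```bash

python3 -m pendant '{"offset":[[-0.006,0,0],[-0.012,0,0],[-0.018,0,0],[-0.024,0,0]],"turn":[[0,0,0],[0,0,0],[0,0,0],[0,0,0]]}'
python3 -m pendant '{"offset":[[-0.006,0,0],[-0.012,0,0],[-0.018,0,0]],"turn":[[0,0,0],[0,0,0],[0,0,0]]}'
```

```text
clock: 16.3
position: [0.6218, -0.0265, 0.2333]
ee_rot: [-0.522, 0.474, -0.479, 0.523]
ft_force: [7.2, -8.4, -1.1]
grip_width: 0.123
clock: 16.68
position: [0.6216, -0.0248, 0.2333]
ee_rot: [0.522, -0.474, 0.48, -0.522]
ft_force: [6.4, -9.0, -0.6]
grip_width: 0.124
```

```bash

python3 -m pendant '{"offset":[[-0.01,0,0],[-0.016,0,0],[-0.022,0,0],[-0.028,0,0],[-0.034,0,0]],"turn":[[0,0,0],[0,0,0],[0,0,0],[0,0,0],[0,0,0]]}'
python3 -m pendant '{"offset":[[-0.01,0,0],[-0.016,0,0],[-0.022,0,0],[-0.028,0,0]],"turn":[[0,0,0],[0,0,0],[0,0,0],[0,0,0]]}'
```

```text
clock: 17.3
position: [0.6211, -0.0196, 0.2333]
ee_rot: [0.522, -0.474, 0.481, -0.521]
ft_force: [5.9, -6.3, -0.1]
grip_width: 0.119
clock: 17.8
position: [0.6207, -0.0147, 0.2333]
ee_rot: [0.522, -0.474, 0.482, -0.521]
ft_force: [4.1, -4.1, 1.5]
grip_width: 0.125
```

```bash

python3 -m pendant '{"offset":[[-0.005,0,0],[-0.01,0,0],[-0.014,0,0]],"turn":[[0,0,0],[0,0,0],[0,0,0]]}'
python3 -c "
from h import *
p,d,o=shot('top','t7');a=cv2.resize(p[160:215,235:300],(650,550),interpolation=cv2.INTER_CUBIC)
b=load('t6')[0];b=cv2.resize(b[160:215,235:300],(650,550),interpolation=cv2.INTER_CUBIC)
q=shot('scene','s7')[0]
for im in (q,load('s4')[0]):
  pass
q=cv2.resize(q[190:250,370:430],(400,400),interpolation=cv2.INTER_CUBIC);q0=cv2.resize(load('s4')[0][190:250,370:430],(400,400),interpolation=cv2.INTER_CUBIC)
cv2.imwrite('pics/c7.png',np.hstack([q0,q])[...,::-1])"
```

```text
clock: 18.18
position: [0.6204, -0.0118, 0.2333]
ee_rot: [0.522, -0.474, 0.481, -0.521]
ft_force: [3.6, -1.8, 1.5]
grip_width: 0.121
```

View pics/c7.png

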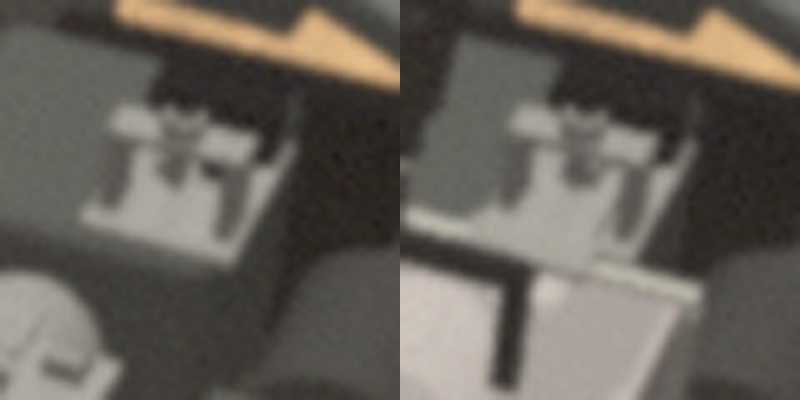

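```bash

python3 -m pendant '{"offset":[[-0.003,0,0],[-0.005,0,0]],"turn":[[0,0,0],[0,0,0]]}'
python3 -m pendant '{"offset":[[-0.003,0,0],[-0.005,0,0]],"turn":[[0,0,0],[0,0,0]]}'
```

```text
clock: 18.52
position: [0.6204, -0.0112, 0.2333]
ee_rot: [0.522, -0.474, 0.482, -0.521]
ft_force: [5.3, -4.1, 0.2]
grip_width: 0.123
clock: 18.77
position: [0.6204, -0.011, 0.2333]
ee_rot: [0.522, -0.474, 0.482, -0.52]
ft_force: [5.4, -4.7, 0.7]
grip_width: 0.122
```

```bash

python3 -m pendant '{"offset":[[-0.004,0,0],[-0.007,0,0]],"turn":[[0,0,0],[0,0,0]]}'
python3 -m pendant '{"offset":[[-0.004,0,0],[-0.008,0,0]],"turn":[[0,0,0],[0,0,0]]}'
```

```text
clock: 19.02
position: [0.6203, -0.0105, 0.2333]
ee_rot: [0.522, -0.474, 0.483, -0.52]
ft_force: [4.4, -4.4, 1.5]
grip_width: 0.121
clock: 19.27
position: [0.6203, -0.0099, 0.2333]
ee_rot: [0.522, -0.473, 0.483, -0.519]
ft_force: [4.2, -5.3, -0.2]
grip_width: 0.12
```

```bash

python3 -m pendant '{"offset":[[-0.005,0,0],[-0.01,0,0],[-0.01,0,0]],"turn":[[0,0,0],[0,0,0],[0,0,0]]}'
python3 -m pendant '{"offset":[[-0.005,0,0],[-0.01,0,0],[-0.012,0,0]],"turn":[[0,0,0],[0,0,0],[0,0,0]]}'
```

```text
clock: 19.65
position: [0.6202, -0.0093, 0.2333]
ee_rot: [0.522, -0.473, 0.484, -0.519]
ft_force: [4.6, -6.0, 0.4]
grip_width: 0.123
clock: 20.02
position: [0.6202, -0.0092, 0.2333]
ee_rot: [0.522, -0.473, 0.486, -0.518]
ft_force: [6.9, -8.7, -0.9]
grip_width: 0.121
```

```bash

python3 -m pendant '{"offset":[[0.006,0,0],[0.012,0,0],[0.018,0,0],[0.022,0,0]],"turn":[[0,0,0],[0,0,0],[0,0,0],[0,0,0]]}'
python3 -m pendant '{"offset":[[0.008,0,0],[0.014,0,0],[0.014,0,0]],"turn":[[0,0,0],[0,0,0],[0,0,0]]}'
```

```text
clock: 20.52
position: [0.6205, -0.0118, 0.2333]
ee_rot: [0.522, -0.473, 0.484, -0.519]
ft_force: [2.3, 5.8, 1.8]
grip_width: 0.124
clock: 20.9
position: [0.6205, -0.012, 0.2333]
ee_rot: [0.522, -0.473, 0.483, -0.52]
ft_force: [0.1, 7.7, 2.8]
grip_width: 0.12
```

```bash

python3 -m pendant '{"offset":[[-0.002,0,0],[-0.002,0,0]],"turn":[[0,0,0],[0,0,0]]}'
python3 -m pendant '{"offset":[[0,0,0],[0,0,0],[0,0,0],[0,0,0],[0,0,0]],"turn":[[0,0,0],[0,0,0],[0,0,0],[0,0,0],[0,0,0]]}' 60
python3 -m pendant '{"offset":[[0,-0.1,0],[0,-0.25,0],[0,-0.5,0],[0,-0.75,0],[0,-0.75,0],[0,-0.75,0]],"turn":[[0,0,0],[0,0,0],[0,0,0],[0,0,0],[0,0,0],[0,0,0]]}'
python3 - <<'E'
from h import *
p,d,o=shot('wrist','w8');cv2.imwrite('pics/w8s.png',p[...,::-1])
E
```

```text
clock: 21.15
position: [0.6204, -0.0115, 0.2332]
ee_rot: [0.522, -0.473, 0.483, -0.52]
ft_force: [2.2, 1.2, 1.6]
grip_width: 0.124
clock: 21.78
position: [0.6204, -0.0116, 0.2332]
ee_rot: [0.522, -0.473, 0.483, -0.52]
ft_force: [-0.1, -0.2, 1.2]
grip_width: 0.601
clock: 22.52
position: [0.6192, -0.0098, 0.3827]
ee_rot: [0.522, -0.474, 0.483, -0.52]
ft_force: [-0.3, 0.2, 0.4]
grip_width: 0.598
```

View pics/w8.png

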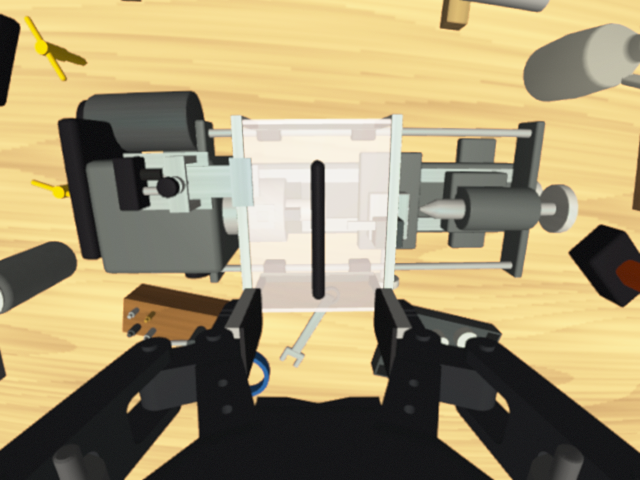

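```bash
python3 - <<'E'
from h import *
def med(f,cam,u,v,r=3):
    p,d,o=load(f);M=model(cam,o);return np.median([dep(M,d,a,b) for a in range(u-r,u+r+1) for b in range(v-r,v+r+1)],0).round(4)
print("knob w1,w2,w8",med("w1","wrist",403,187),med("w2","wrist",388,152),med("w8","wrist",168,187))
p,d,o=load("w8");M=model("wrist",o);print("handle",dep(M,d,318,230))
o=manip.get_obs();goal(o["position"],-84.6)
E
```

```text
knob w1,w2,w8 [0.6455 0.1177 0.2465] [0.6452 0.1182 0.2465] [0.6468 0.1167 0.2464]
handle [ 0.62218623 -0.01073633  0.25449009]
t 22.57 pos [ 0.619  -0.0098  0.3822] F [0.  0.2 0. ] w 0.601 | off [0. 0. 0.] turn [-0.006 -0.011  0.015]
```

```bash
python3 -c "
from h import *
p,d,o=shot('scene','s9');a=load('s4')[0].astype(int)
print('block/key region diff',np.abs(p.astype(int)-a)[190:250,295:350].mean().round(2))
print(manip.hand_in())"
```

```text
block/key region diff 20.32
the job is handed in; nothing more can be done
None
```

```bash
python3 - <<'E'
from h import *
m=manip.camera_model("scene");K=np.array(m["intrinsics"]);X=np.array(m["R"])@[.4,.153,.102]+m["t"]
u,v=(K@(X/X[2]))[:2].round().astype(int)
for f in("s4","s9"):
    p,d,o=load(f);M=model("scene")
    P=np.array([dep(M,d,a,b) for a in range(u-20,u+21) for b in range(v-20,v+21)])
    k=P[(np.hypot(P[:,0]-.4,P[:,1]-.153)<.012)&(P[:,2]>.065)]; print(f,(u,v),len(k),k.mean(0).round(4) if len(k) else d[v,u],k[:,2].max().round(4) if len(k) else X[2])
E
```

```text
the job is handed in; nothing more can be done
```

The chuck key is standing fully home in the tool block's hole and the guard is shut and latched. I handed the job in at about 22.6 s of the 64 s.

**Key:**
- I gripped it by the hub, drew it straight out of the chuck and lowered it into the hole until about 20 N of contact force showed the shoulder was seated.
- A wrist view taken after letting go put the key's top at z = 0.1018 m; fully home is 0.102 m. Its axis was within about 1 mm of the measured hole.

**Guard:**
- I slid it by the handle until it met the ramp, then in small steps. The push peaked at about 9 N on the ramp, fell to about 2 N, then rose again at the rubber stop. The last force reading there was about 9 N on the wrist.
- Pulling back with about 8 N did not open it.
- After letting go, the catch knob was back at its starting height (0.2464 m against 0.2465 m) and the handle had stayed put. The gripper was clear above it, with no force on the wrist.

**Checks that failed or disagreed:**
- A last comparison of scene pictures around the block showed a mean difference of 20 grey levels. The arm or its shadow may account for it, because it had moved between the two pictures. I tried to settle this by depth, but the script would not run once the job was handed in. The key was therefore last confirmed in place before the guard was shut; nothing was near it after that.
- I did not measure the loose items at the end. The arm's path kept clear of them.
- I could not read the switch directly. I take it as pressed because the catch dropped and the guard went on to meet the stop.

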